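# Move the curing lamp over the round casting

## Task

In this resin studio the curing lamp has to shine on the round casting next. Lift the lamp carriage by its knob out of its notches, carry it along the rack and let it down fully into the pair of notches above the round casting, square across both rails, then let go. Leave the round casting where it lies.

Things in the scene. Friction and masses are not known exactly. Their poses are not given: they have to be found in the camera images.
- rack: Curing rack, fixed. Origin: under the centre of its dark base plate (130 x 360 x 10 mm in x, y, z). Two aluminium rails along y, 8 mm thick, at x = -49 and +49 mm, top edge at z 100 mm. Four pairs of facing notches, open upwards, at y = -127.5, -42.5, 42.5, 127.5 mm: 24 mm wide along y, floor at z 80 mm, the upper 8 mm flared by chamfers to a 40 mm mouth.
- lamp: Loose lamp carriage, 0.2 to 0.33 kg. Origin: middle of the underside of its steel cross bar, 134 (x) x 14 (y) x 12 mm, which lies across both rails in one notch pair, axes parallel to the rack's. Bar ends turn down 14 mm outside the rails, 9 mm play along x each way. Grey lamp head, 56 mm diameter, hangs 24 mm below the bar. Seated, the origin is 80 mm above the rack's.
- lamp_knob (a point): Where to grip: centre of the black knob standing on the middle of the carriage's bar, a block with rounded edges, 30 mm along x, 22 mm along y, 45 mm high. The point is 18 mm below its top, 27 mm above the bar's top and 39 mm above lamp's origin; 119 mm above the rack's origin when seated. It must rise over 20 mm for the bar to clear the rails. Axes as lamp.
- round_center (a point): Centre of the round casting: pale green disc, 64 mm diameter, 10 mm thick, loose on the rack's base plate, midway between the rails under one notch pair. A square (58 mm) and an oblong (70 x 32 mm) casting of the same colour and thickness lie under two other pairs; the carriage starts in the pair with none below.
There are look-alikes about, which are no part of the job. What is shaped like the lamp but orange is not meant. What is shaped like the part that bears round_center but turquoise is not meant.

How it is judged:
By the outcome, as a careful person would: the job done as asked, in the order asked, and still so for the second after the job is handed in, with the robot touching nothing.
It also fails if it takes over 35 s, if anything falls off the work surface, if the arm or the gripper's body presses on something with over 40 N, if the wrist force passes 120 N, or if a joint passes its speed limit or range.

## Robot

A 7-joint arm with a two-finger parallel gripper is mounted at the origin on the work surface. World frame = base frame: x ahead of the robot, y to its left, z up, the work surface at z = 0. Lengths are in m, angles in rad, forces in N, time in s.
With the tool pointing down it reaches from about 0.4 to 0.85 m from the base axis. Payload 10.4 kg.
Tool frame: the origin (TCP) lies on the centre line of the jaws, within the pads' length; the fingertips stand 17 mm ahead of it and the grasp point (between the pads) lies 2 mm behind it; z points along the fingers, x is the direction in which the jaws open and shut, and the axes are right-handed (so a half turn about z gives the same grasp; the last joint's range is limited). The gripper opens to 87 mm and grips with 3 to 60 N. Pads are 19 mm wide; open, the fingers measure 117 mm over their backs; the gripper's body (75 mm by 190 mm) begins 51 mm behind the grasp point.
Start: joints at [-1.126, 0.332, -0.065, 1.46, 0.022, 1.35, -0.088], TCP at [0.282, 0.558, 0.24] pointing down, gripper open.
Joint ranges: [-2.6, 2.6], [-0.5, 2.12], [-1.47, 1.34], [0.16, 2.42], [-1.27, 4.41], [0.06, 2.06], [-2.6, 2.6]. Speed limits (rad/s): [2.22, 2.22, 2.79, 2.79, 3.14, 3.14, 3.14].

## Interface

Orientations are given as a unit quaternion [x, y, z, w].
In Python, from plant import bot gives the robot as it stands.
- The arm moves only by the tool send_rows, never from a script. Its argument "series" is a list of rows, each a list of 2 entries, a list of its own where there are three numbers: the shift along the tool's x, y, z in mm, then the turn about the tool's z in degrees. In form: [[[x, y, z], yaw], ...]. A call has 1 to 20 rows; each row shifts and turns the commanded pose from where the row before left it, along the tool's axes as they then stand; what a row does not reach is not made up. A row lasts 1/8 s, in which the tool goes at most 62.5 mm and 10.7 degrees, less where a joint would pass 70% of its speed; a pose out of reach is approached as far as the arm can. A call is refused whole if a number of a shift passes 62.5 or a number of a turn 10.7, either way. A call with a gripper value outside its range is refused whole. "jaw" is the closure, from 0 (fully open) to 1 (shut), set as the call begins (left out, the last holds). The fingers move at their own pace and stop on an object; "force" is the grip in N (left out, the last holds). Time passes only in rows, so rows that do not move let the fingers close. It gives the time, the measured TCP pose, the force and the opening at its end, in the units of the state.
- bot.get_obs(): the state, without advancing time (a new reading comes with each control period).
- bot.grab_frame(name): name is "side" or "top" or "wrist"; returns a dict with "pixels" (420x560x3 uint8, blue, green, red), "z_map" (420x560 float32, m along the optical axis (not along the pixel's ray), 0 where there is no reading), "K" (3x3 intrinsics, pixels), "k1" (the pictures are not rectified: a ray, as slopes to the right and down, at radius r is drawn at 1 + k1 r^2 times it, then the intrinsics apply), "R" (3x3) and "t" (3): a world point X has camera coordinates R X + t. Camera axes: x right, y down, z forward; pixel columns grow to the right and rows downward; lengths in m; the calibration is good to about 2 mm. A picture is of the moment at which its call begins.
- bot.close_job(): hands the job in, once; it reports no verdict.
The state is a dict: "time": time; "joint_positions": joint angles; "qvel": joint speeds; "effort": joint torques, N m; "tcp_pos": TCP position; "eef_rot": TCP orientation; "contact_force": force on the tool from outside, world axes, zero at the start; "ft_torque": the same for the moment, N m; "gripper_width": finger opening in m.
Only numpy, scipy, OpenCV 4.12 (cv2) and the standard library are available. Lean on these libraries where they do the work, as an engineer would, in place of code of your own. Each camera call takes 0.05 s, during which the arm holds its last target.

## Working session

There is one attempt and no reset: what is moved stays moved. The work goes in short steps, Python scripts to look and compute and a tool call to move; the robot and the scene stay as the last step left them, time stands still between calls to the robot, and variables do not carry over. Pictures are saved under pics/ and viewed, and the job is handed in when it is done.

Besides the shell and the picture viewer there is one more tool, called after "Emit:" as name(argument=value, ...) on one line, values as JSON. send_rows: Moves the arm, as the interface text tells. Its arguments: {"type":"object","properties":{"series":{"type":"array"},"jaw":{"type":"number"},"force":{"type":"number"}},"required":["series"]}

```bash
mkdir -p pics; ls
python3 - <<'E'
from plant import bot
import cv2,pickle
o=bot.get_obs();print({k:o[k] for k in('time','tcp_pos','eef_rot','contact_force','gripper_width')})
for n in('side','top','wrist'):
    f=bot.grab_frame(n);cv2.imwrite(f'pics/{n}0.png',f['pixels']);pickle.dump(f,open(f'{n}0.pkl','wb'))
    print(n,f['K'].tolist(),f['k1'],f['R'].round(3).tolist(),f['t'])
E
```

```text
pics
{'time': 0.0, 'tcp_pos': array([0.28168746, 0.55752572, 0.23873936]), 'eef_rot': array([ 8.51736565e-01,  5.23969766e-01, -5.78262483e-04,  4.16183379e-04]), 'contact_force': array([ 0.00124723, -0.12008234,  0.38648571]), 'gripper_width': 0.08705242162586962}
side [[469.1497552990715, 0.0, 279.07041876647025], [0.0, 469.1497552990715, 209.4594480913193], [0.0, 0.0, 1.0]] -0.0989310385098945 [[0.935, -0.355, 0.003], [-0.217, -0.577, -0.787], [0.282, 0.735, -0.616]] [-0.47066299  0.20498934  0.77082474]
top [[448.2890852963007, 0.0, 280.59600789496466], [0.0, 448.2890852963007, 212.77421962043886], [0.0, 0.0, 1.0]] -0.021685276046533152 [[0.004, -1.0, -0.01], [-0.988, -0.003, -0.152], [0.152, 0.011, -0.988]] [0.04550196 0.5059712  0.81363005]
wrist [[353.9938778834076, 0.0, 280.30439385017854], [0.0, 353.9938778834076, 209.85978417501147], [0.0, 0.0, 1.0]] -0.05957045516560633 [[0.45, 0.893, -0.002], [0.861, -0.433, 0.267], [0.237, -0.122, -0.964]] [-0.62461057 -0.0329568   0.38990672]
```

View pics/top0.png

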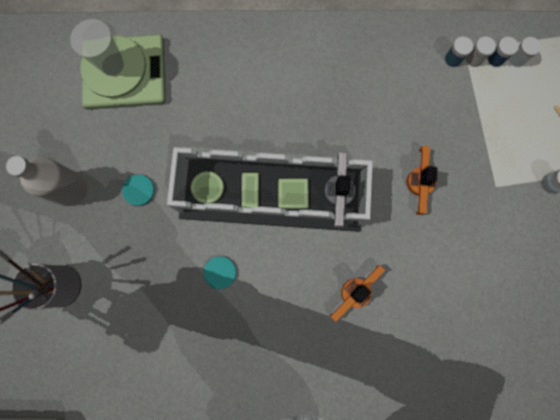

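View pics/side0.png

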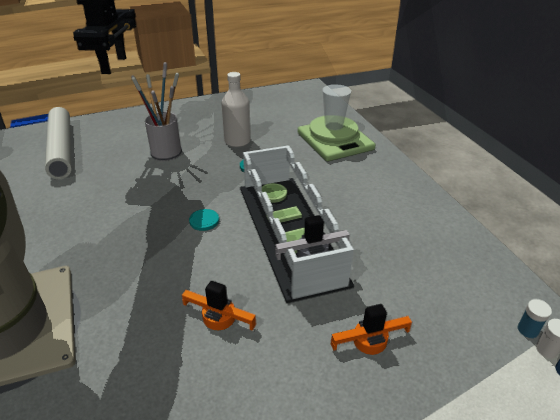

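View pics/wrist0.png

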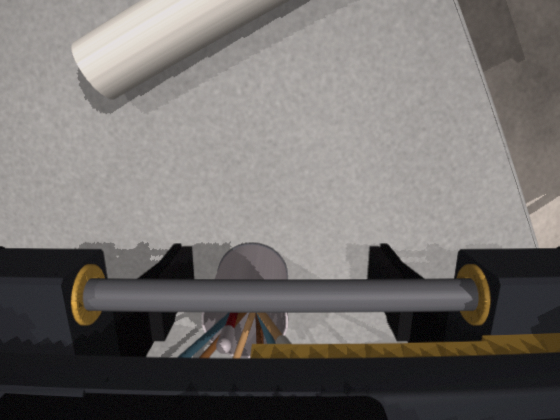

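The top view shows the lamp candidates: the grey carriage with the black knob on the rack at (343,186), and orange look-alikes at (428,177) and (358,293). The disc candidates are the pale green disc in the rack at (207,187), turquoise discs at (138,190) and (220,272), and the green scale pan at (112,70). I choose the carriage at (343,186) and the disc at (207,187). Next I'll measure them and check with a close crop.

```bash
cat > h.py <<'E'
import numpy as np,cv2
def dist(f): return np.array([f['k1'],0,0,0,0.])
def slopes(f,uv):
    return cv2.undistortPoints(np.array(uv,float).reshape(-1,1,2),f['K'],dist(f)).reshape(-1,2)
def cloud(f):
    h,w=f['z_map'].shape
    u,v=np.meshgrid(np.arange(w),np.arange(h))
    s=slopes(f,np.stack([u,v],-1).reshape(-1,2))
    z=f['z_map'].reshape(-1,1)
    return ((np.hstack([s,np.ones((len(s),1))])*z-f['t'])@f['R']).reshape(h,w,3)
def plane(f,uv,z):
    s=slopes(f,uv);d=np.hstack([s,np.ones((len(s),1))])@f['R'];c=-f['R'].T@f['t']
    return c+d*((z-c[2])/d[:,2])[:,None]
E
python3 - <<'E'
import pickle;from h import *
for n in('top','side'):
    f=pickle.load(open(n+'0.pkl','rb'));P=cloud(f);im=f['pixels'];hsv=cv2.cvtColor(im,cv2.COLOR_BGR2HSV)
    h,s,v=cv2.split(hsv)
    print(n,'table z',np.median(P[...,2][(f['z_map']>0)&(abs(P[...,2])<.02)]))
    # green
    reg=(P[...,0]>.4)&(P[...,0]<.75)&(abs(P[...,1])<.35)
    g=((h>30)&(h<50)&(s>60)&(P[...,2]<.06)).astype(np.uint8)
    k,l,st,c=cv2.connectedComponentsWithStats(g)
    for i in range(1,k):
        if st[i,4]>150:
            m=l==i; z=np.median(P[m][:,2]); cn=cv2.findContours(m.astype(np.uint8),0,2)[0][0]
            print('green',c[i].round(1),st[i,4],'z',z.round(4),'plane pt',plane(f,[c[i]],.02)[0].round(4), cv2.minAreaRect((plane(f,cn.reshape(-1,2),.02)[:,:2]*1000).astype(np.float32)))
    zr=(P[...,2]>.088)&(P[...,2]<.112)&reg
    r=(zr&(s<60)&(v>120)).astype(np.uint8)
    k,l,st,c=cv2.connectedComponentsWithStats(r)
    for i in range(1,k):
        if st[i,4]>40: 
            q=P[l==i]; print('rail',c[i].round(1),st[i,4],q.mean(0).round(4),q.min(0).round(3),q.max(0).round(3))
    kb=((v<50)&(P[...,2]>.12)&(P[...,2]<.16)&reg).astype(np.uint8)
    k,l,st,c=cv2.connectedComponentsWithStats(kb)
    for i in range(1,k):
        if st[i,4]>20:
            q=P[l==i]; print('knob',c[i].round(1),st[i],q.mean(0).round(4),q.min(0).round(3),q.max(0).round(3),np.percentile(q[:,2],[50,90]).round(4))
f=pickle.load(open('top0.pkl','rb'));im=f['pixels']
cv2.imwrite('pics/c1.png',cv2.resize(im[130:240,160:385],None,fx=3.5,fy=3.5,interpolation=2))
E
```

```text
top table z -0.0006257561205825631
green [127.1  75.7] 4022 z 0.0249 plane pt [0.7932 0.3647 0.02  ] ((806.2410888671875, 374.9113464355469), (154.76666259765625, 169.6576385498047), 3.7656850814819336)
green [206.9 186.9] 802 z 0.0196 plane pt [0.5599 0.1926 0.02  ] ((561.1161499023438, 191.53501892089844), (62.36846160888672, 65.05293273925781), 2.0193135738372803)
green [250.1 189.1] 508 z 0.0195 plane pt [0.5556 0.1075 0.02  ] ((555.0247192382812, 108.68608093261719), (66.1557846069336, 33.354862213134766), 0.6908341646194458)
green [292.9 193.2] 819 z 0.0194 plane pt [0.5475 0.0236 0.02  ] ((547.1002807617188, 23.408166885375977), (57.82649612426758, 58.76526641845703), 0.14879409968852997)
rail [175.9 175.9] 460 [0.5633 0.2349 0.0989] [0.509 0.202 0.091] [0.617 0.25  0.104]
rail [224.6 152.7] 161 [0.6064 0.1484 0.0981] [0.601 0.119 0.09 ] [0.612 0.178 0.102]
rail [271.7 155.9] 159 [0.6005 0.0632 0.0983] [0.595 0.034 0.092] [0.606 0.092 0.103]
rail [341.7 163.1] 161 [ 0.5892 -0.0637  0.0913] [ 0.569 -0.072  0.088] [ 0.61  -0.057  0.095]
rail [318.2 159.1] 166 [ 0.5948 -0.0207  0
[... 1555 characters left out ...]
0.09 ] [0.514 0.177 0.102]
rail [315.7 192.8] 97 [0.5999 0.0527 0.0982] [0.594 0.029 0.091] [0.606 0.083 0.101]
rail [267.3 201.2] 100 [0.502  0.0607 0.098 ] [0.497 0.036 0.089] [0.508 0.093 0.102]
rail [331.1 218.3] 105 [ 0.5933 -0.0298  0.0985] [ 0.587 -0.054  0.092] [0.601 0.001 0.102]
rail [286.3 236.9] 287 [ 0.4997 -0.0444  0.0945] [ 0.476 -0.069  0.088] [0.529 0.011 0.101]
rail [335.5 234.5] 132 [ 0.585  -0.0665  0.0918] [ 0.561 -0.075  0.09 ] [ 0.608 -0.058  0.094]
rail [320.3 252.3] 344 [ 0.5369 -0.1061  0.0995] [ 0.486 -0.12   0.089] [ 0.593 -0.068  0.103]
knob [313.8 223.3] [305 216  19  16 253] [ 0.5398 -0.0684  0.1322] [ 0.527 -0.077  0.12 ] [ 0.556 -0.052  0.139] [0.1344 0.1374]
```

View pics/c1.png

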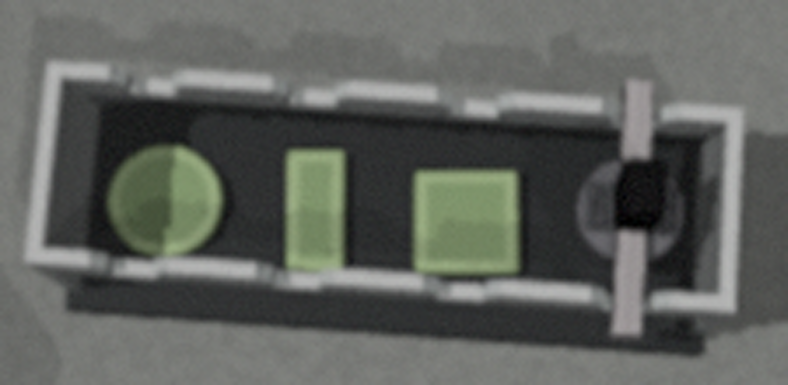

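The crop confirms both. The grey carriage is in the right-most pair, the round casting is in the left-most pair (y = +127.5), with the square and oblong castings between them. Now I'll check for obstacles on the way.

Run:
```python
import pickle;from h import *
for n in('top','side'):
    f=pickle.load(open(n+'0.pkl','rb'));P=cloud(f)[f['z_map']>0]
    for y0 in np.arange(-.15,.75,.1):
        r=[]
        for x0 in np.arange(.1,.85,.1):
            q=P[(abs(P[:,0]-x0-.05)<.05)&(abs(P[:,1]-y0-.05)<.05)]
            r.append(f'{q[:,2].max():.2f}' if len(q) else '-')
        print(n,'y',y0.round(2),r)
```

```text
top y -0.15 ['0.00', '0.00', '0.08', '0.10', '0.14', '0.09', '0.00', '0.00']
top y -0.05 ['0.00', '0.00', '0.03', '0.10', '0.13', '0.10', '0.00', '0.00']
top y 0.05 ['0.01', '0.00', '0.01', '0.10', '0.10', '0.10', '0.01', '0.00']
top y 0.15 ['0.00', '0.00', '0.01', '0.01', '0.10', '0.10', '0.01', '0.01']
top y 0.25 ['0.01', '0.01', '0.00', '0.01', '0.01', '0.01', '0.05', '0.05']
top y 0.35 ['0.03', '0.00', '0.21', '0.20', '0.14', '0.00', '0.15', '0.15']
top y 0.45 ['0.04', '0.01', '0.23', '0.21', '0.19', '0.00', '0.04', '0.04']
top y 0.55 ['0.04', '0.00', '0.00', '0.00', '0.00', '0.00', '0.00', '0.01']
top y 0.65 ['-', '-', '-', '-', '-', '-', '-', '0.00']
side y -0.15 ['0.02', '0.00', '0.08', '0.10', '0.14', '0.09', '0.00', '0.00']
side y -0.05 ['0.02', '0.00', '0.03', '0.10', '0.10', '0.10', '0.00', '0.00']
side y 0.05 ['0.02', '0.01', '0.01', '0.10', '0.10', '0.10', '0.00', '0.00']
side y 0.15 ['0.00', '0.00', '0.01', '0.01', '0.10', '0.10', '0.00', '0.00']
side y 0.25 ['0.00', '0.00', '0.00', '0.00', '0.01', '0.00', '0.15', '0.15']
side y 0.35 ['0.06', '0.01', '0.23', '0.20', '0.15', '0.00', '0.15', '0.15']
side y 0.45 ['0.06', '0.39', '0.39', '0.23', '0.19', '0.00', '0.04', '0.00']
side y 0.55 ['0.06', '0.30', '0.37', '0.00', '0.00', '0.00', '0.00', '0.00']
side y 0.65 ['0.06', '0.01', '0.00', '0.00', '0.00', '0.00', '0.00', '0.00']
```

Emit:
send_rows(series=[[[0,0,-45],0],[[0,0,-45],0],[[0,0,0],-7.6],[[0,0,0],-7.6],[[0,0,0],-7.6],[[-35,18,0],0],[[-35,18,0],0],[[-35,18,0],0],[[-35,18,0],0],[[-35,18,0],0],[[-35,18,0],0],[[-35,18,0],0],[[-35,18,0],0],[[-35,18,0],0],[[-35,18,0],0],[[-35,18,0],0],[[-35,18,0],0],[[-35,18,0],0],[[-35,18,0],0],[[0,0,0],0]], jaw=0.3, force=25)

```text
time: 2.65
tcp_pos: [0.4996, 0.0483, 0.3294]
eef_rot: [0.733, 0.68, -0.0, 0.0]
contact_force: [-0.6, 1.3, 0.4]
gripper_width: 0.0613
```

Emit:
send_rows(series=[[[-26,12,0],0],[[-26,12,0],0],[[-26,12,0],0],[[-27,13,0],0],[[0,0,43],0],[[0,0,43],0],[[0,0,43],0],[[0,0,0],0],[[0,0,0],0]])

```text
time: 3.78
tcp_pos: [0.5413, -0.0562, 0.2022]
eef_rot: [0.731, 0.682, 0.001, 0.0]
contact_force: [0.5, -1.4, 0.8]
gripper_width: 0.0608
```

Run:
```python
from plant import bot
import pickle;from h import *
print(bot.get_obs()['tcp_pos'],bot.get_obs()['eef_rot'])
f=bot.grab_frame('wrist');pickle.dump(f,open('w1.pkl','wb'));cv2.imwrite('pics/w1.png',f['pixels'])
P=cloud(f);h,s,v=cv2.split(cv2.cvtColor(f['pixels'],cv2.COLOR_BGR2HSV))
t=bot.get_obs()['tcp_pos']
m=((abs(P[...,2]-.137)<.006)&(np.hypot(P[...,0]-t[0],P[...,1]-t[1])<.05)).astype(np.uint8)
k,l,st,c=cv2.connectedComponentsWithStats(m)
for i in range(1,k):
    if st[i,4]>50:
        q=P[l==i]; print(c[i],st[i],q.mean(0).round(4),cv2.minAreaRect((q[:,:2]*1000).astype(np.float32)))
m=((abs(P[...,2]-.092)<.004)&(v>90)&(np.hypot(P[...,0]-t[0],P[...,1]-t[1])<.09)).astype(np.uint8)
k,l,st,c=cv2.connectedComponentsWithStats(m)
for i in range(1,k):
    if st[i,4]>50:
        q=P[l==i]; print('bar',c[i],st[i],q.mean(0).round(4),cv2.minAreaRect((q[:,:2]*1000).astype(np.float32)))
```

```text
[ 0.54130059 -0.05621109  0.20222136] [7.31188425e-01 6.82175011e-01 7.29530758e-04 4.56783265e-04]
[271.41271989 231.30040595] [ 254  209   35   45 1478] [ 0.5406 -0.0613  0.1354] ((541.5059204101562, -61.579097747802734), (21.53494644165039, 29.124114990234375), 86.47093200683594)
bar [272.64940518 159.54793562] [ 263  124   20   73 1429] [ 0.5016 -0.0586  0.091 ] ((502.0638427734375, -58.799747467041016), (13.871901512145996, 51.598751068115234), 86.16263580322266)
bar [251.86419753 149.04938272] [248 144   9  11  81] [ 0.4926 -0.0727  0.0933] ((492.5357971191406, -72.71424865722656), (5.226008415222168, 7.446216583251953), 86.51158142089844)
bar [328.99507389 147.32019704] [290 144  85  12 203] [ 0.495  -0.018   0.0937] ((496.35137939453125, -15.663839340209961), (60.173912048339844, 8.176481246948242), 85.34037017822266)
bar [212.50810811 199.37297297] [210 157   6  88 185] [ 0.5279 -0.1052  0.092 ] ((529.578125, -105.35073852539062), (0.612980842590332, 66.95740509033203), 86.02735900878906)
bar [273.20506912 265.80875576] [265 254  18  25 434] [ 0.5844 -0.0643  0.0911] ((584.6708984375, -64.1059799194336), (13.343500137329102, 21.36444664001465), 85.44097900390625)
bar [242.49541284 270.89449541] [220 267  39  12 218] [ 0.5866 -0.0886  0.0921] ((585.5545654296875, -90.73080444335938), (31.070030212402344, 7.428318023681641), 72.48870849609375)
bar [310.98168498 270.64468864] [289 267  53  12 273] [ 0.5899 -0.035   0.0922] ((589.7052001953125, -32.08191680908203), (7.864153861999512, 41.97041702270508), 5.785689353942871)
```

View pics/w1.png

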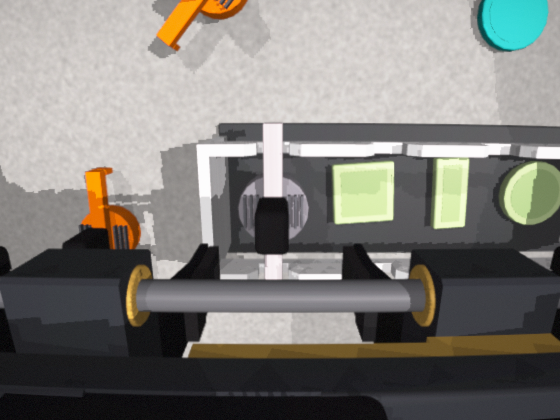

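The wrist view shows the knob at (271,231), 21.5 x 29 mm, at (0.541, -0.061), yaw matched within 0.5°. I'm descending with the jaws narrowed so they clear the end wall.

Emit:
send_rows(series=[[[-5,0,0],0],[[0,0,20],0],[[0,0,20],0],[[0,0,20],0],[[0,0,15],0],[[0,0,7],0],[[0,0,0],0],[[0,0,0],0]], jaw=0.45)

```text
time: 4.82
tcp_pos: [0.5407, -0.0617, 0.1192]
eef_rot: [0.731, 0.682, 0.0, 0.0]
contact_force: [-0.3, -0.5, 0.7]
gripper_width: 0.0478
```

Emit:
send_rows(series=[[[0,0,0],0],[[0,0,0],0],[[0,0,0],0],[[0,0,0],0],[[0,0,0],0],[[0,0,0],0]], jaw=1, force=30)

```text
time: 5.58
tcp_pos: [0.5402, -0.0617, 0.1186]
eef_rot: [0.731, 0.682, 0.0, 0.0]
contact_force: [-1.1, 0.0, 1.1]
gripper_width: 0.0218
```

Emit:
send_rows(series=[[[0,0,-10],0],[[0,0,-10],0],[[0,0,-10],0],[[0,0,-12],0],[[0,0,0],0],[[0,0,0],0]])

```text
time: 6.32
tcp_pos: [0.5401, -0.0616, 0.1604]
eef_rot: [0.731, 0.682, -0.0, -0.0]
contact_force: [0.3, -0.6, -3.0]
gripper_width: 0.0217
```

Run:
```python
from plant import bot
import pickle;from h import *
o=bot.get_obs();print(o['tcp_pos'],o['contact_force'],o['ft_torque'])
f=bot.grab_frame('side');cv2.imwrite('pics/s1.png',cv2.resize(f['pixels'][120:320,180:420],None,fx=3,fy=3))
```

```text
[ 0.54008511 -0.06159485  0.16035972] [ 0.32213601 -0.61544021 -3.02252198] [0.02706598 0.00327557 0.04056979]
```

View pics/s1.png

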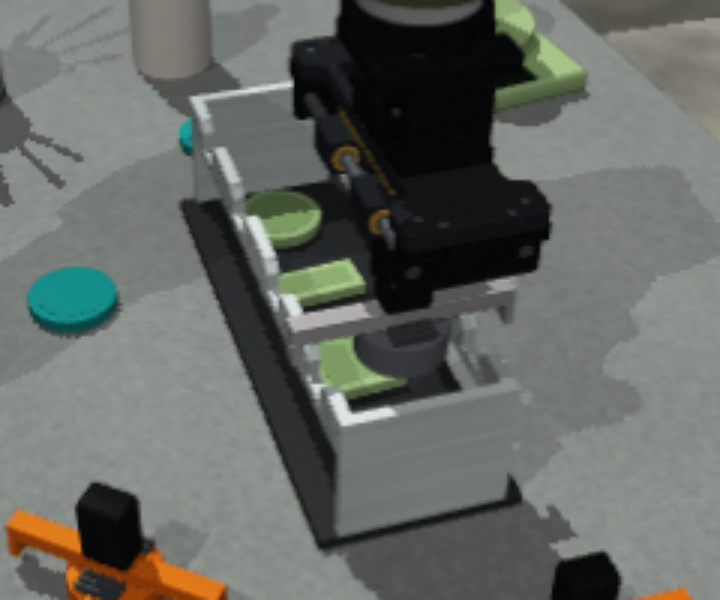

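The lamp is lifted level, with the bar clear of the rails. Carrying it along the rack.

Emit:
send_rows(series=[[[8,0,0],0],[[16,0,0],0],[[20,0,0],0],[[20,0,0],0],[[20,0,0],0],[[20,0,0],0],[[20,0,0],0],[[20,1,0],0],[[20,1,0],0],[[20,0,0],0],[[20,0,0],0],[[20,0,0],0],[[18,0,0],0],[[10,0,0],0],[[5,0,0],0],[[0,0,0],0],[[0,0,0],0],[[0,0,0],0]])

```text
time: 8.62
tcp_pos: [0.5602, 0.1939, 0.1606]
eef_rot: [0.732, 0.682, 0.0, 0.0]
contact_force: [-0.5, -0.4, -2.3]
gripper_width: 0.0216
```

Run:
```python
from plant import bot
import pickle;from h import *
o=bot.get_obs();print(o['tcp_pos'],o['eef_rot'],o['contact_force'])
ex=np.array([.9976,-.0698]);ey=np.array([.0698,.9976])
d=np.array([.5604,.1944])-o['tcp_pos'][:2];print('to go tool x,y mm',d@ey*1e3,d@ex*1e3)
f=bot.grab_frame('wrist');cv2.imwrite('pics/w2.png',f['pixels'])
P=cloud(f);h,s,v=cv2.split(cv2.cvtColor(f['pixels'],cv2.COLOR_BGR2HSV))
m=((abs(P[...,2]-.132)<.006)&(v>90)).astype(np.uint8)
k,l,st,c=cv2.connectedComponentsWithStats(m)
for i in range(1,k):
    if st[i,4]>50:
        q=P[l==i]; print('bar',c[i],st[i],q.mean(0).round(4),cv2.minAreaRect((q[:,:2]*1000).astype(np.float32)))
```

```text
[0.56022916 0.19393899 0.16061057] [7.31660593e-01 6.81669110e-01 1.40935237e-05 3.86244804e-05] [-0.54940755 -0.44363928 -2.2681045 ]
to go tool x,y mm 0.47182629576940244 0.1382565418702807
bar [280.20033445 182.13377926] [ 266  130   29  107 2990] [0.5212 0.1972 0.1329] ((522.296630859375, 197.1392364501953), (14.115967750549316, 53.26224136352539), 85.82777404785156)
bar [280. 338.] [268 333  25  11 275] [0.6099 0.1909 0.1331] ((610.1388549804688, 190.8473663330078), (13.691854476928711, 8.23448371887207), 86.10853576660156)
```

View pics/w2.png

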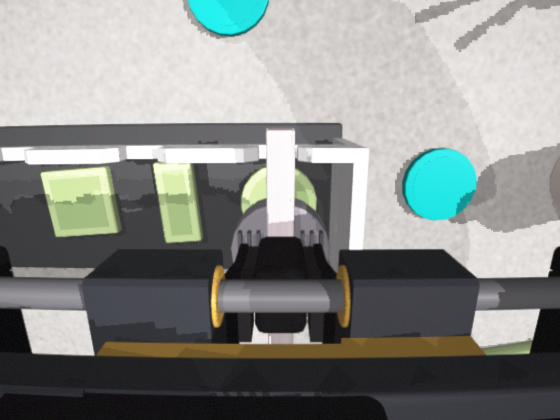

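The bar lines up over the round casting's notch pair within about 1 mm. The near bar end is at (280,130), and the green disc is below at (278,190). Lowering.

Emit:
send_rows(series=[[[0,0,8],0],[[0,0,8],0],[[0,0,8],0],[[0,0,5],0],[[0,0,5],0],[[0,0,4],0],[[0,0,2],0],[[0,0,0],0],[[0,0,0],0]])

```text
time: 9.8
tcp_pos: [0.5603, 0.1946, 0.1208]
eef_rot: [0.731, 0.682, 0.0, 0.0]
contact_force: [0.3, 1.0, -1.8]
gripper_width: 0.0218
```

Emit:
send_rows(series=[[[0,0,1],0],[[0,0,1],0],[[0,0,0.5],0],[[0,0,0],0],[[0,0,0],0]])

```text
time: 10.42
tcp_pos: [0.5602, 0.1946, 0.1186]
eef_rot: [0.731, 0.682, 0.0, -0.0]
contact_force: [-3.2, -1.0, 5.9]
gripper_width: 0.0219
```

Contact at the same height as the original seating (0.1186), with the load taken up. Releasing with a partial opening.

Emit:
send_rows(series=[[[0,0,0],0],[[0,0,0],0],[[0,0,0],0],[[0,0,0],0],[[0,0,0],0]], jaw=0.45)

```text
time: 11.05
tcp_pos: [0.5602, 0.1946, 0.1181]
eef_rot: [0.731, 0.682, 0.0, -0.0]
contact_force: [0.2, -0.0, -0.1]
gripper_width: 0.0474
```

Emit:
send_rows(series=[[[0,0,-8],0],[[0,0,-15],0],[[0,0,-25],0],[[0,0,-35],0],[[0,0,-35],0],[[0,0,-35],0],[[-35,0,0],0],[[-40,0,0],0],[[-40,0,0],0],[[-40,0,0],0],[[-40,0,0],0],[[-40,0,0],0],[[0,0,0],0],[[0,0,0],0]])

```text
time: 12.8
tcp_pos: [0.5439, -0.0393, 0.2718]
eef_rot: [0.731, 0.682, 0.001, 0.0]
contact_force: [0.5, -0.1, 0.3]
gripper_width: 0.0478
```

Run:
```python
from plant import bot
import pickle;from h import *
o=bot.get_obs();print(o['time'],o['tcp_pos'],o['contact_force'],o['gripper_width'])
for n in('side','top'):
    f=bot.grab_frame(n);P=cloud(f);h,s,v=cv2.split(cv2.cvtColor(f['pixels'],cv2.COLOR_BGR2HSV))
    cv2.imwrite(f'pics/{n}2.png',cv2.resize(f['pixels'][100:260,150:400],None,fx=3,fy=3))
    m=((v<60)&(P[...,2]>.125)&(P[...,2]<.15)&(np.hypot(P[...,0]-.56,P[...,1]-.194)<.03))
    if m.any(): print(n,'knob',P[m].mean(0).round(4),np.percentile(P[m][:,2],90).round(4))
    X=(P[...,0]-.5604)*.9976-(P[...,1]-.1944)*.0698;Y=(P[...,0]-.5604)*.0698+(P[...,1]-.1944)*.9976
    for sg in(-1,1):
        m=(abs(Y)<.0085)&(X*sg>.02)&(X*sg<.075)&(P[...,2]>.083)&(P[...,2]<.11)&(v>90)
        if m.any(): print(n,sg,m.sum(),'barz',np.median(P[m][:,2]).round(4),'Y',Y[m].mean().round(4),'X',X[m].min().round(4),X[m].max().round(4))
    g=(h>30)&(h<50)&(s>60)&(P[...,2]<.04)&(np.hypot(X,Y)<.05)
    if g.any(): print(n,'green',P[g].mean(0).round(4),P[g].min(0).round(3),P[g].max(0).round(3))
```

```text
12.8 [ 0.5438893  -0.03930471  0.27183207] [ 0.50911905 -0.08847323  0.26409626] 0.04778303635473929
side knob [0.5606 0.1877 0.1333] 0.1375
side -1 74 barz 0.0919 Y -0.0011 X -0.0642 -0.0202
side 1 77 barz 0.0916 Y -0.001 X 0.021 0.0693
side green [0.5645 0.1862 0.0194] [0.539 0.157 0.008] [0.597 0.236 0.024]
top knob [0.5608 0.1946 0.1349] 0.1376
top -1 190 barz 0.0914 Y 0.0013 X -0.065 -0.0201
top 1 173 barz 0.0911 Y 0.0012 X 0.0231 0.0689
top green [0.5501 0.1776 0.0191] [0.53  0.161 0.008] [0.584 0.202 0.025]
```

View pics/side2.png

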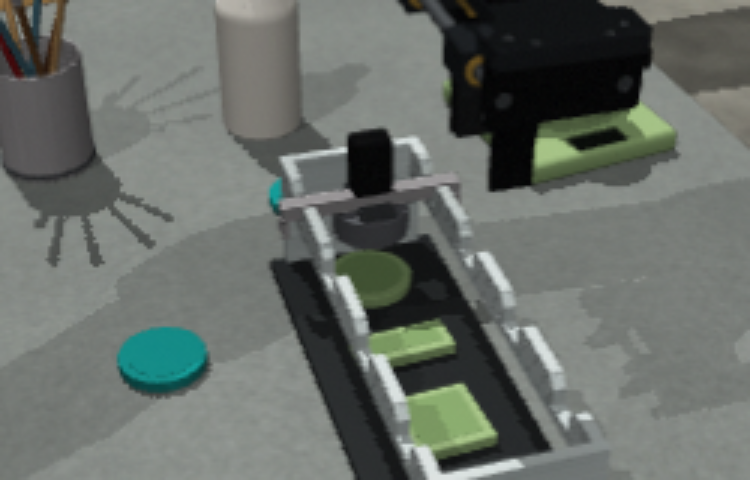

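View pics/top2.png

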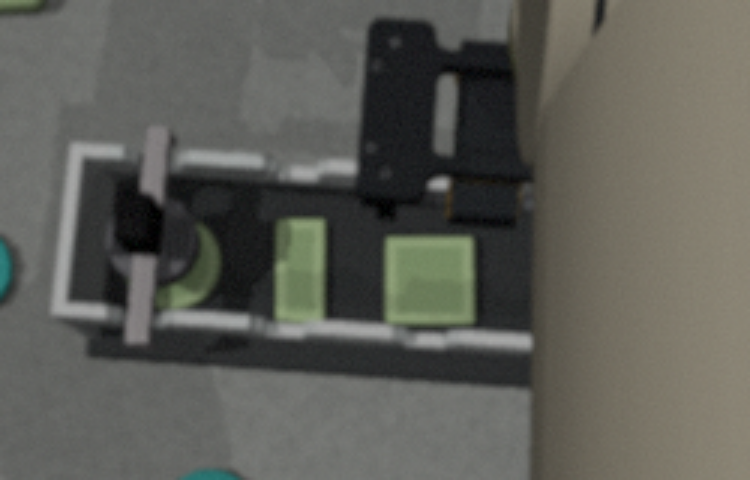

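The side crop shows the bar level across both rails at (370,192), with the round disc below at (375,275). The top crop shows the bar square in the left-most pair at (148,235) with the disc under it. The bar top is at 91–92 mm on both sides, as expected when seated, and the arm is clear.

```bash
python3 -c "
from plant import bot
print(bot.close_job())"
```

```text
the job is handed in; nothing more can be done
None
```

The lamp carriage now sits in the notch pair above the round casting, released and square across both rails. I handed the job in at about 13 s, well under the 35 s limit.

I gripped the knob across its 22 mm side, lifted it 42 mm, carried it 255 mm along the rack and lowered it until it touched. Then I opened the jaws partway and backed the arm off.

**Last checks:**
- **Seating:** the bar top measured 91–92 mm high on both sides in both the side and top views, against 92 mm expected when fully seated. The knob top was at about 137 mm, matching its starting height.
- **Alignment:** the bar was within about 1 mm of the notch centre on both sides, so it is square.
- **Contact forces:** the highest wrist force reading returned was about 7 N, when the bar touched down. After release it was near zero.
- **Round casting:** nothing touched it, and it still lies under the lamp. The lamp now hides part of it, so I judged its position from the visible part only and did not re-measure its centre.

No checks failed. The side and top views differed by about 2 mm along the rack, which is within the calibration error.

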